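# Lock the telephone's base plate to the counter rail with a quarter-turn stud

## Task

Clamp the cream telephone's forked blue base plate to the counter's T-slot rail with the teal stud: lift it from its dock, lower its T-head lengthwise into the open slot just clear of the fork, slide it along, still lengthwise, until its stem is fully home in the fork, then give it a quarter turn so that the head locks across under the slot's lips, and let go. Leave the yellow stud standing in the dock.

Things in the scene. Friction and masses are not known exactly. Their poses are not given: they have to be found in the camera images.
- stud_teal_grip (a point): Centre of the teal stud's grip (z up, x along grip and T-head alike). Stud, 85 mm high, 0.16 kg, stands upright: steel T-head 48 x 16 x 10 mm at the foot, round stem 14 mm thick, flange 44 mm across 32 to 38 mm above the foot, then an upright flat grip 44 long, 16 thick, 47 mm high. This point is 61 mm above the foot. Lifts straight out of its dock. A turn either way locks it.
- stud_yellow_grip (a point): Same point on the yellow stud, of the same shape: not wanted. Both stand loosely in 30 mm deep pockets of a fixed grey plastic dock, 190 x 72 mm, its top 34 mm above the table. They stand 90 mm apart, in line with the length of their grips; nothing stands beside the grips' flat faces. Which is in which pocket varies.
- fork (a point): Home point of the stem in the fork: on the slot's centre line, on top of the blue plate (5 mm thick, 62 wide, fixed on the rail), 36 mm above the table. z up, y along the slot towards the telephone. The notch is 26 mm wide; it ends at y = +9 mm and opens at y = -30. The telephone starts at y = +110 and rises 85 mm above the plate. Foot on the slot's floor: grip centre 31 mm above this point.
- rail: Fixed aluminium T-slot rail, 80 mm wide, top 31 mm above the table; origin on the table under the slot's centre line, y along the slot. Slot 26 mm wide, lips 7 mm thick; the cavity below is 58 mm wide, 18 high, its floor 6 mm above the table. The slot is open to y = -150 mm here. The T-head goes in only lengthwise, and only outside the fork: the plate blocks it above the home point.
There are look-alikes about, which are no part of the job. Leave any red look-alike of the part that bears stud_teal_grip alone.

How it is judged:
On the way, in this order (a step that is already met when the one before it is completed fails the run):
1. the teal stud's T-head is down in the slot, lengthwise, clear of the fork (z of stud_teal_grip in the frame of fork between 0.021 and 0.041 m and angle between stud_teal_grip's own z axis and vertical below 0.25 rad and x of stud_teal_grip in the frame of fork between -0.012 and 0.012 m and angle between the x axis of stud_teal_grip and the y axis of fork, either way round below 0.4 rad and y of stud_teal_grip in the frame of fork between -0.2 and -0.03 m), for 0.1 s.
2. slid along the slot, still lengthwise, until the stem is home in the fork (z of stud_teal_grip in the frame of fork between 0.021 and 0.041 m and angle between stud_teal_grip's own z axis and vertical below 0.25 rad and x of stud_teal_grip in the frame of fork between -0.012 and 0.012 m and y of stud_teal_grip in the frame of fork between -0.012 and 0.012 m and angle between the x axis of stud_teal_grip and the y axis of fork, either way round below 0.4 rad), for 0.1 s.
At the end, for the whole second after the job is handed in: The teal stud stands in the slot (foot down in the cavity, upright within 14 degrees), its stem within 12 mm of the home point of the fork, its T-head across the slot within 15 degrees, released and at rest; the yellow stud still stands in the dock, within 30 mm of where it was (z of stud_teal_grip in the frame of fork between 0.021 and 0.041 m and angle between stud_teal_grip's own z axis and vertical below 0.25 rad and x of stud_teal_grip in the frame of fork between -0.012 and 0.012 m and y of stud_teal_grip in the frame of fork between -0.012 and 0.012 m and angle between the x axis of stud_teal_grip and the x axis of fork, either way round below 0.26 rad and linear speed of stud_teal below 0.02 m/s and distance of stud_yellow_grip from where it was at the start of the episode below 0.03 m); the robot touches nothing.
It fails at once if the yellow stud is lifted or pushed by more than 30 mm (distance of stud_yellow_grip from where it was at the start of the episode above 0.03 m).
It also fails if it takes over 46 s, if anything falls off the work surface, if the arm or the gripper's body presses on something with over 40 N, if the wrist force passes 120 N, or if a joint passes its speed limit or range.

## Robot

A 7-joint arm with a two-finger parallel gripper is mounted at the origin on the work surface. World frame = base frame: x ahead of the robot, y to its left, z up, the work surface at z = 0. Lengths are in m, angles in rad, forces in N, time in s.
With the tool pointing down it reaches from about 0.4 to 0.875 m from the base axis. Payload 6.5 kg.
Tool frame: the origin (TCP) lies midway between the tips of the shut fingers; the grasp point (between the pads) lies 19 mm behind it; y points along the fingers, x is the direction in which the jaws open and shut, and the axes are right-handed (so a half turn about y gives the same grasp; the last joint's range is limited). The gripper opens to 88 mm and grips with 3 to 60 N. Pads are 18 mm wide; open, the fingers measure 123 mm over their backs; the gripper's body (75 mm by 187 mm) begins 45 mm behind the grasp point.
Start: joints at [1.214, 0.536, -0.004, 1.538, 0.003, 1.067, -0.071], TCP at [0.186, -0.623, 0.239] pointing down, gripper open.
Joint ranges: [-2.7, 2.7], [-0.37, 2.16], [-1.27, 1.26], [0.24, 2.4], [-1.31, 4.45], [0.19, 1.91], [-2.76, 2.76]. Speed limits (rad/s): [2.39, 2.39, 3.14, 3.14, 3.14, 3.14, 3.14].

## Interface

Orientations are given as a 3x3 rotation matrix whose columns are the frame's x, y, z axes.
In Python, from plant import get_obs, snapshot, robot gives the robot as it stands. The module is installed in compiled form; this text tells all that it offers.
- The arm moves only by the tool apply_moves, never from a script. Its argument "deltas" is text: rows parted by semicolons, each of 5 numbers parted by spaces: the shift along the tool's x, y, z in mm, then the turn about the tool's y in rad, then the gripper's target within -1 to 1 (shut at 1, half-way at 0, fully open at -1). A call has 1 to 8 rows; each row is the pose to reach, as a shift and turn from the pose commanded when the call began, along the tool's axes at that moment; what a row does not reach only later rows make up. A row lasts 1/12 s, in which the tool goes at most 41.7 mm and 7.16 degrees, less where a joint would pass 70% of its speed; a pose out of reach is approached as far as the arm can. A call with a gripper value outside its range is refused whole. The fingers move at their own pace and stop on an object; "newtons" is the grip in N (left out, the last holds). Time passes only in rows, so rows that repeat a pose let the fingers close. It gives the time, the measured TCP pose, the force and the opening at its end, in the units of the state.
- get_obs(): the state, without advancing time (a new reading comes with each control period).
- snapshot(name): name is "scene" or "side" or "wrist"; returns a dict with "img" (420x560x3 uint8, red, green, blue), "range_z" (420x560 float32, m along the optical axis (not along the pixel's ray), 0 where there is no reading), "mtx" (3x3 intrinsics, pixels), "dist_coeffs" ([k1, k2, p1, p2, k3] as OpenCV has them; the pictures are not rectified), "R" (3x3) and "t" (3): a world point X has camera coordinates R X + t. Camera axes: x right, y down, z forward; pixel columns grow to the right and rows downward; lengths in m; the calibration is good to about 2 mm. A picture is of the moment at which its call begins.
- robot.close_job(): hands the job in, once; it reports no verdict.
The state is a dict: "time": time; "joint_pos": joint angles; "qd": joint speeds; "joint_torque": joint torques, N m; "ee_pos": TCP position; "orientation": TCP orientation; "force": force on the tool from outside, world axes, zero at the start; "ft_torque": the same for the moment, N m; "gripper_width": opening from 0.0 (shut) to 1.0 (fully open).
Only numpy, scipy, OpenCV 4.12 (cv2) and the standard library are available. Lean on these libraries where they do the work, as an engineer would, in place of code of your own. Each camera call takes 0.05 s, during which the arm holds its last target.

## Working session

There is one attempt and no reset: what is moved stays moved. The work goes in short steps, Python scripts to look and compute and a tool call to move; the robot and the scene stay as the last step left them, time stands still between calls to the robot, and variables do not carry over. Pictures are saved under pics/ and viewed, and the job is handed in when it is done.

Besides the shell and the picture viewer there is one more tool, called after ">>>" by a JSON object that holds its "fn" and its "kwargs", one argument or row to a line. apply_moves: Moves the arm, as the interface text tells. Its arguments: {"type":"object","properties":{"deltas":{"type":"string"},"newtons":{"type":"number"}},"required":["deltas"]}

```bash
mkdir -p pics
cat > h.py <<'E'
import numpy as np,cv2,pickle
from plant import get_obs,snapshot,robot
def snap(n,tag):
    s=snapshot(n); pickle.dump(s,open(f'pics/{tag}.pkl','wb')); cv2.imwrite(f'pics/{tag}.png',s['img'][:,:,::-1]); return s
def load(tag): return pickle.load(open(f'pics/{tag}.pkl','rb'))
def ray(s,uv):
    p=cv2.undistortPoints(np.array(uv,float).reshape(-1,1,2),s['mtx'],s['dist_coeffs']).reshape(-1,2)
    d=np.c_[p,np.ones(len(p))]@s['R']; o=-s['R'].T@s['t']; return o,d
def onplane(s,uv,z):
    o,d=ray(s,uv); return o+d*((z-o[2])/d[:,2])[:,None]
def cloud(s):
    h,w=s['range_z'].shape; u,v=np.meshgrid(np.arange(w),np.arange(h))
    o,d=ray(s,np.c_[u.ravel(),v.ravel()]); return (o+d*s['range_z'].reshape(-1,1)).reshape(h,w,3)
def proj(s,X):
    r,_=cv2.Rodrigues(s['R']); return cv2.projectPoints(np.array(X,float).reshape(-1,1,3),r,s['t'],s['mtx'],s['dist_coeffs'])[0].reshape(-1,2)
E
python3 - <<'E'
from h import *
for n in ['scene','side','wrist']: snap(n,n+'0')
o=get_obs(); print(o)
E
```

```text
{'time': 0.15, 'joint_pos': array([ 1.21379529,  0.53700634, -0.00443787,  1.53861767,  0.00261377,
        1.06729899, -0.07119909]), 'qd': array([ 0.00267637, -0.00205034, -0.00042813, -0.00421368,  0.00032099,
        0.00132643,  0.00200333]), 'joint_torque': array([ 8.78652972e-04, -5.71332049e+01,  9.91566628e-01, -2.51827294e+01,
       -5.62109530e-02,  1.52153475e-02,  1.39040644e-04]), 'ee_pos': array([ 0.18622401, -0.62226845,  0.23804227]), 'orientation': array([[ 2.86794382e-01, -4.85537920e-04,  9.57992039e-01],
       [-9.57991253e-01,  1.23251422e-03,  2.86794771e-01],
       [-1.31998855e-03, -9.99999123e-01, -1.11662925e-04]]), 'force': array([ 0.0029512 ,  0.23821934, -0.2673326 ]), 'ft_torque': array([ 0.04214144, -0.03188963, -0.03216824]), 'gripper_width': 0.9983402613936178}
```

View pics/scene0.png

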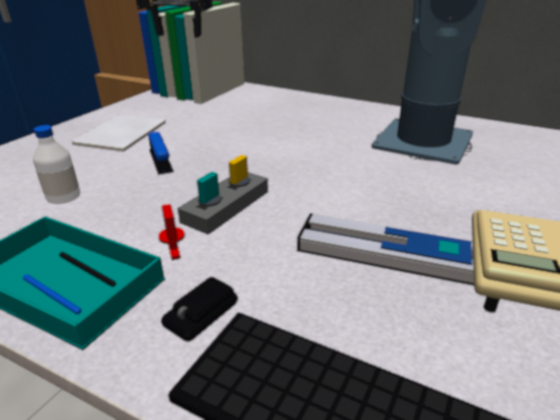

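View pics/side0.png

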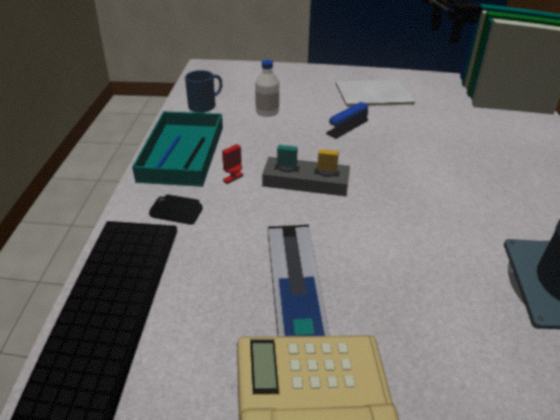

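View pics/wrist0.png

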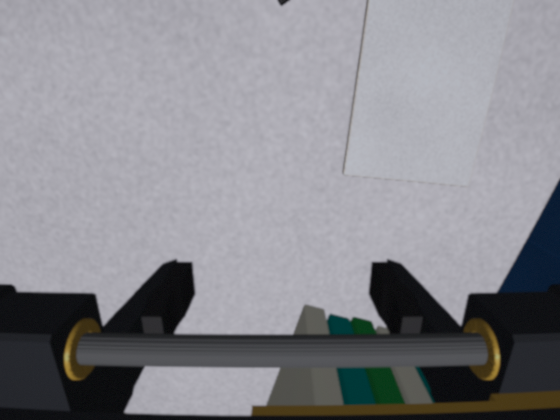

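Scene view: teal grip (208,188) and yellow grip (239,170) stand in the dock. The red look-alike is at (170,235), the rail's slot runs (310,225)→(405,240), and the blue plate starts near (387,238). The teal patch (448,247) is flat on the plate, so it isn't the stud. Next I'll measure these and enlarge the crops.

Run:
```python
from h import *
out=[]
for n in ['scene0','side0']:
    s=load(n); C=cloud(s); hsv=cv2.cvtColor(s['img'],cv2.COLOR_RGB2HSV)
    for nm,lo,hi in [('teal',(80,120,60),(95,255,255)),('yel',(15,170,100),(30,255,255)),('blue',(100,150,50),(120,255,255))]:
        m=cv2.inRange(hsv,lo,hi); k,l,st,ce=cv2.connectedComponentsWithStats(m)
        for i in range(1,k):
            if st[i,4]<60: continue
            P=C[(l==i)&(s['range_z']>0)]
            if len(P)<30 or P[:,0].mean()<0.2 : continue
            print(n,nm,ce[i].round(),st[i,4],'med',np.median(P,0).round(3),'z5-95',np.percentile(P[:,2],[5,95]).round(3))
a=load('scene0')['img'][150:300,160:510]; b=load('side0')['img'][130:350,215:375]
cv2.imwrite('pics/c1.png',cv2.resize(a,(788,338),interpolation=3)[:,:,::-1]); cv2.imwrite('pics/c2.png',cv2.resize(b,None,fx=2.7,fy=2.7,interpolation=3)[:,:,::-1])
```

```text
scene0 teal [205. 184.] 219 med [ 0.584 -0.272  0.084] z5-95 [0.051 0.09 ]
scene0 teal [ 69. 278.] 10672 med [ 0.821 -0.349  0.006] z5-95 [0.004 0.045]
scene0 teal [449. 247.] 216 med [0.509 0.155 0.038] z5-95 [0.037 0.039]
scene0 yel [235. 166.] 159 med [ 0.495 -0.265  0.085] z5-95 [0.053 0.09 ]
scene0 blue [158. 146.] 344 med [ 0.439 -0.508  0.051] z5-95 [0.038 0.054]
scene0 blue [428. 246.] 1321 med [0.52  0.122 0.037] z5-95 [0.036 0.038]
scene0 blue [ 52. 294.] 435 med [ 0.863 -0.343  0.014] z5-95 [0.011 0.016]
side0 teal [181. 147.] 2360 med [ 0.833 -0.377  0.007] z5-95 [0.004 0.046]
side0 teal [287. 148.] 70 med [ 0.563 -0.271  0.09 ] z5-95 [0.086 0.092]
side0 teal [303. 326.] 298 med [0.507 0.155 0.038] z5-95 [0.036 0.039]
side0 yel [328. 153.] 62 med [ 0.473 -0.261  0.09 ] z5-95 [0.087 0.092]
side0 blue [348. 113.] 265 med [ 0.419 -0.515  0.054] z5-95 [0.048 0.057]
side0 blue [168. 151.] 136 med [ 0.859 -0.346  0.015] z5-95 [0.006 0.017]
side0 blue [300. 306.] 1274 med [0.514 0.116 0.037] z5-95 [0.035 0.039]
```

View pics/c1.png

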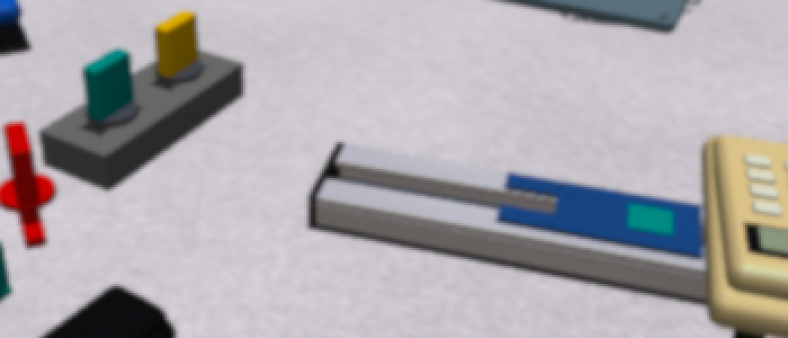

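View pics/c2.png

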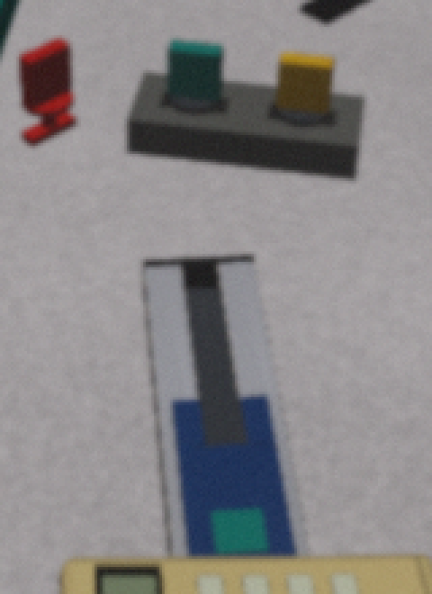

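Crops confirm it: the upright teal grip in the dock at the +x pocket is the target, with yellow in the other pocket. The red one lies outside the dock. Next I'll get poses from the plate edges and grip tops.

Run:
```python
from h import *
for n in ['scene0','side0']:
    s=load(n); C=cloud(s); hsv=cv2.cvtColor(s['img'],cv2.COLOR_RGB2HSV); h=hsv[...,0];S=hsv[...,1];V=hsv[...,2]
    X=C
    def box(x0,x1,y0,y1,z0,z1): return (X[...,0]>x0)&(X[...,0]<x1)&(X[...,1]>y0)&(X[...,1]<y1)&(X[...,2]>z0)&(X[...,2]<z1)
    col=(h>78)&(h<125)&(S>100)
    m=(box(.4,.62,0,.3,.03,.045)&col).astype(np.uint8)
    c=max(cv2.findContours(m,0,1)[0],key=cv2.contourArea).reshape(-1,2)
    P=onplane(s,c,.036)
    # plate: min area rect of contour
    r=cv2.minAreaRect((P[:,:2]*1000).astype(np.float32)); print(n,'plate',r, cv2.boxPoints(r).round(1).tolist())
    e=P[:,:2]*1000; print('contour',c[::6].tolist())
    # rail top (grey) 
    for nm,cc in [('teal',(h>78)&(h<98)&(S>80)),('yel',(h>12)&(h<32)&(S>120))]:
        t=box(.42,.66,-.33,-.2,.086,.1)&cc; q=X[t]*1000
        r=cv2.minAreaRect(q[:,:2].astype(np.float32)); print(nm,len(q),q.mean(0).round(1),r)
    t=box(.38,.7,-.34,-.18,.03,.038)&(V<120)&(S<60); q=X[t]*1000
    r=cv2.minAreaRect(q[:,:2].astype(np.float32)); print('dock',len(q),r)
```

```text
scene0 plate ((515.5277099609375, 120.68515014648438), (62.072269439697266, 138.60406494140625), 9.667555809020996) [[473.29998779296875, 183.8000030517578], [496.6000061035156, 47.20000076293945], [557.7999877929688, 57.599998474121094], [534.5, 194.1999969482422]]
contour [[386, 228], [387, 233], [393, 234], [399, 235], [405, 236], [407, 241], [403, 244], [397, 243], [391, 242], [385, 241], [382, 244], [385, 247], [391, 249], [397, 250], [403, 251], [409, 252], [415, 253], [421, 254], [427, 255], [433, 256], [439, 257], [445, 258], [451, 260], [457, 261], [463, 262], [469, 263], [471, 258], [471, 252], [470, 246], [468, 241], [462, 240], [456, 239], [450, 238], [444, 237], [438, 236], [432, 235], [426, 234], [420, 233], [414, 232], [408, 231], [402, 230], [396, 229], [390, 228]]
teal 95 [ 568.5 -273.3   88.6] ((567.1168212890625, -273.66455078125), (42.250205993652344, 15.240593910217285), 0.7632973194122314)
yel 82 [ 479.6 -264.5   88.7] ((478.0263671875, -264.9718933105469), (15.906736373901367, 39.70732116699219), 80.88533020019531)
dock 1183 ((522.7955932617188, -268.6439208984
[... 448 characters left out ...]
286, 279], [280, 279], [280, 285], [281, 291], [281, 297], [282, 303], [283, 309], [283, 315], [284, 321], [285, 327], [285, 333], [291, 334], [297, 334], [303, 334], [309, 334], [315, 334], [321, 334], [322, 330], [321, 324], [320, 318], [319, 312], [318, 306], [317, 300], [316, 294], [314, 288], [313, 282], [311, 277]]
teal 81 [ 563.  -271.9   89.7] ((563.2164306640625, -272.5599060058594), (13.941051483154297, 39.820281982421875), 86.69651794433594)
yel 94 [ 473.8 -262.7   89.7] ((474.199462890625, -263.47821044921875), (15.349347114562988, 39.23489761352539), 88.11300659179688)
dock 1164 ((560.2645874023438, -273.9281005859375), (79.10651397705078, 272.42889404296875), 85.57512664794922)
```

Run:
```python
from h import *
s=load('wrist0'); o=get_obs(); R=o['orientation']
print('cam in tool mm',R.T@(-s['R'].T@s['t']-o['ee_pos'])*1000,'\ncam axes in tool',(s['R']@R).round(2))
def go(x,y,z,ang):
    a=np.radians(ang); d=R.T@(np.array([x,y,z])-o['ee_pos'])*1000
    cur=np.degrees(np.arctan2(R[1,0],R[0,0])); print('deltas',d.round(1),'turn',round(-np.radians(ang-cur),3), 'time',o['time'])
go(.566,-.273,.19,-95.8)
```

```text
cam in tool mm [  -0.64379324 -145.92376562   81.65405987] 
cam axes in tool [[ 1.    0.   -0.  ]
 [-0.   -0.31 -0.95]
 [-0.    0.95 -0.31]]
deltas [-225.6   48.3  464. ] turn 0.392 time 0.15
```

>>> {"fn": "apply_moves", "kwargs": {
  "deltas": "-226 48 464 0.392 -1;-226 48 464 0.392 -1;-226 48 464 0.392 -1;-226 48 464 0.392 -1;-226 48 464 0.392 -1;-226 48 464 0.392 -1;-226 48 464 0.392 -1;-226 48 464 0.392 -1"
}}

```text
time: 0.82
ee_pos: [0.4317, -0.3962, 0.2076]
orientation: [[-0.101, -0.0, 0.995], [-0.995, 0.0, -0.101], [-0.0, -1.0, -0.0]]
force: [0.4, 0.1, -0.3]
gripper_width: 1.002
```

>>> {"fn": "apply_moves", "kwargs": {
  "deltas": "-136 18 121 0 -1;-136 18 121 0 -1;-136 18 121 0 -1;-136 18 121 0 -1;-136 18 121 0 -1;-136 18 121 0 -1;-136 18 121 0 -1;-136 18 121 0 -1"
}}

```text
time: 1.48
ee_pos: [0.5633, -0.2766, 0.1897]
orientation: [[-0.103, -0.001, 0.995], [-0.995, -0.001, -0.103], [0.001, -1.0, -0.001]]
force: [0.8, -0.5, -1.1]
gripper_width: 1.005
```

Run:
```python
from h import *
snap('wrist','w1'); o=get_obs(); print(o['ee_pos'],o['orientation'])
```

```text
[ 0.56309775 -0.27699208  0.18980314] [[-0.10392754 -0.00113368  0.99458423]
 [-0.99458411 -0.00112209 -0.1039288 ]
 [ 0.00123383 -0.99999873 -0.00101093]]
```

View pics/w1.png

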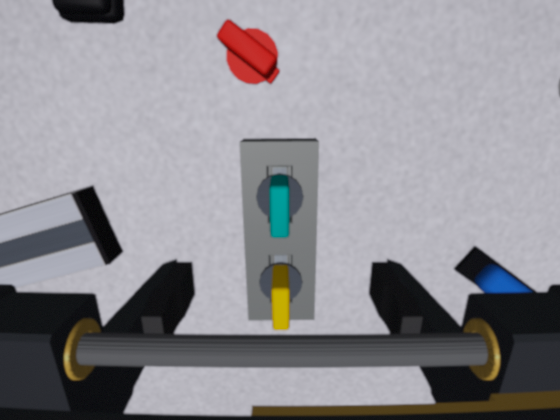

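Wrist view: dock upright in the middle, teal grip (280,205), yellow (281,295), red outside at (250,50). Jaws line up across the teal grip's flat faces.

Run:
```python
from h import *
s=load('w1'); X=cloud(s); hsv=cv2.cvtColor(s['img'],cv2.COLOR_RGB2HSV); h,S,V=cv2.split(hsv)
for nm,cc in [('teal',(h>78)&(h<98)&(S>80)),('yel',(h>12)&(h<32)&(S>120))]:
    t=cc&(X[...,2]>.086)&(X[...,2]<.1)&(X[...,1]<-.2); q=X[t]*1000
    r=cv2.minAreaRect(q[:,:2].astype(np.float32)); print(nm,len(q),q.mean(0).round(1),r)
t=(X[...,2]>.03)&(X[...,2]<.038)&(V<140)&(S<60)&(abs(X[...,1]+.27)<.06)&(X[...,0]>.4); q=X[t]*1000
r=cv2.minAreaRect(q[:,:2].astype(np.float32)); print('dock',len(q),r)
o=get_obs(); R=o['orientation']
def go(x,y,z,ang):
    d=R.T@(np.array([x,y,z])-o['ee_pos'])*1000
    cur=np.degrees(np.arctan2(R[1,0],R[0,0])); print('deltas',d.round(1),'turn',round(-np.radians(ang-cur),3), 'time',o['time'])
go(.566,-.273,.058,-95.8)
```

```text
teal 1022 [ 565.9 -274.4   88.7] ((564.8294677734375, -274.2840576171875), (15.941961288452148, 43.06056594848633), 84.46459197998047)
yel 732 [ 477.3 -266.1   88.7] ((475.6873779296875, -265.7622985839844), (15.799712181091309, 42.94257354736328), 84.51651000976562)
dock 8410 ((519.9036254882812, -270.2149658203125), (70.18086242675781, 189.52146911621094), 84.51675415039062)
deltas [ -4.4 131.8   2.6] turn -0.003 time 1.5333
```

>>> {"fn": "apply_moves", "kwargs": {
  "deltas": "-3 30 2 -0.007 -1;-3 60 2 -0.007 -1;-3 85 2 -0.007 -1;-3 95 2 -0.007 -1;-3 95 2 -0.007 -1;-3 95 2 -0.007 -1"
}}

```text
time: 2.03
ee_pos: [0.5666, -0.2733, 0.0955]
orientation: [[-0.096, 0.0, 0.995], [-0.995, -0.001, -0.096], [0.001, -1.0, 0.0]]
force: [-0.1, -0.4, 0.5]
gripper_width: 1.004
```

>>> {"fn": "apply_moves", "kwargs": {
  "deltas": "0 20 -1 0 -1;0 37 -1 0 -1;0 37 -1 0 -1;0 37 -1 0 -1;0 37 -1 0 1;0 37 -1 0 1;0 37 -1 0 1;0 37 -1 0 1",
  "newtons": 35
}}

```text
time: 2.7
ee_pos: [0.5665, -0.2722, 0.0588]
orientation: [[-0.094, 0.001, 0.996], [-0.996, -0.001, -0.094], [0.0, -1.0, 0.001]]
force: [0.3, -0.1, -0.0]
gripper_width: 0.721
```

>>> {"fn": "apply_moves", "kwargs": {
  "deltas": "0 0 0 0 1;0 0 0 0 1;0 0 0 0 1;0 0 0 0 1"
}}

```text
time: 3.03
ee_pos: [0.5659, -0.2719, 0.0578]
orientation: [[-0.094, -0.0, 0.996], [-0.996, 0.0, -0.094], [-0.0, -1.0, -0.0]]
force: [-0.2, -0.2, -0.1]
gripper_width: 0.415
```

>>> {"fn": "apply_moves", "kwargs": {
  "deltas": "0 0 0 0 1;0 0 0 0 1;0 0 0 0 1;0 0 0 0 1;0 0 0 0 1;0 0 0 0 1"
}}

```text
time: 3.53
ee_pos: [0.566, -0.2719, 0.0579]
orientation: [[-0.094, -0.0, 0.996], [-0.996, -0.0, -0.094], [0.0, -1.0, -0.0]]
force: [-0.4, -0.3, 1.0]
gripper_width: 0.181
```

>>> {"fn": "apply_moves", "kwargs": {
  "deltas": "0 0 0 0 1;0 -15 0 0 1;0 -40 0 0 1;0 -70 0 0 1;0 -100 0 0 1;0 -110 0 0 1;0 -110 0 0 1",
  "newtons": 45
}}

```text
time: 4.12
ee_pos: [0.5676, -0.2727, 0.1705]
orientation: [[-0.094, 0.005, 0.996], [-0.996, -0.002, -0.094], [0.002, -1.0, 0.005]]
force: [0.2, -1.1, -1.8]
gripper_width: 0.181
```

Run:
```python
from h import *
s=snap('wrist','w2'); snap('scene','s2'); o=get_obs(); print(o['ee_pos'],o['gripper_width'],o['force'])
X=cloud(s);hsv=cv2.cvtColor(s['img'],cv2.COLOR_RGB2HSV); h,S,V=cv2.split(hsv)
q=(X[(h>78)&(h<98)&(S>80)&(X[...,2]>.12)]-o['ee_pos'])@o['orientation']*1000
print(len(q),q.mean(0),q.min(0),q.max(0))
```

```text
[ 0.56523486 -0.27162416  0.16658155] 0.180505620655972 [ 0.23152496 -0.31915899 -2.66519216]
4140 [ -0.0915678  -28.27022681  13.51878146] [ -77.80381777 -150.39979688   -9.41616719] [ 9.70741808 14.03416136 82.96046428]
```

View pics/w2.png

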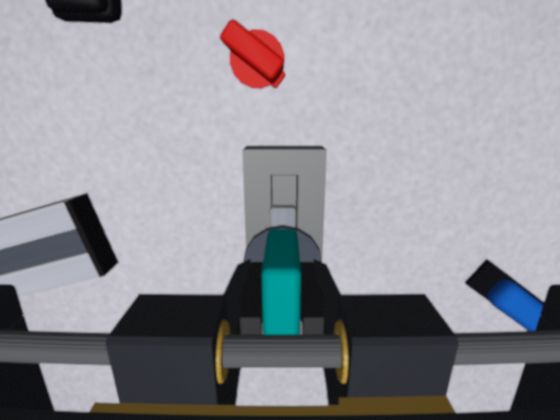

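View pics/s2.png

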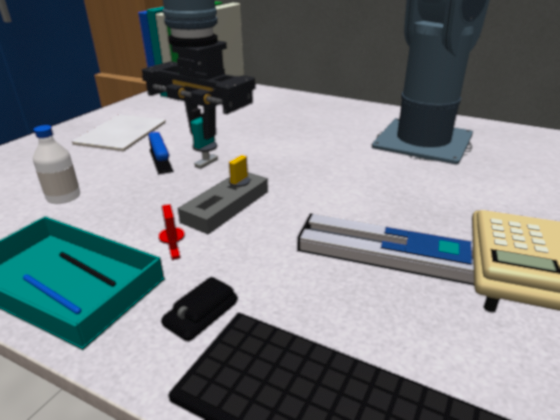

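>>> {"fn": "apply_moves", "kwargs": {
  "deltas": "-30 0 -6 -0.12 1;-68 0 -14 -0.24 1;-106 0 -22 -0.36 1;-144 0 -30 -0.48 1;-182 0 -38 -0.6 1;-220 0 -46 -0.72 1;-250 0 -53 -0.84 1;-271 0 -57 -0.96 1"
}}

```text
time: 4.88
ee_pos: [0.5322, 0.0073, 0.1657]
orientation: [[0.768, -0.004, 0.64], [-0.64, 0.002, 0.768], [-0.004, -1.0, -0.001]]
force: [0.1, -0.4, -1.9]
gripper_width: 0.178
```

>>> {"fn": "apply_moves", "kwargs": {
  "deltas": "0 0 0 -0.12 1;0 0 0 -0.24 1;0 0 0 -0.36 1;0 0 0 -0.48 1;0 0 0 -0.6 1;0 0 0 -0.72 1;0 0 0 -0.84 1;0 0 0 -0.873 1"
}}

```text
time: 5.55
ee_pos: [0.533, 0.0032, 0.1654]
orientation: [[0.985, -0.004, -0.174], [0.174, 0.001, 0.985], [-0.004, -1.0, 0.002]]
force: [1.0, -0.3, -1.8]
gripper_width: 0.176
```

Run:
```python
from h import *
s=snap('wrist','w3'); o=get_obs(); print(o['ee_pos'],o['orientation'],o['gripper_width'],o['time'])
X=cloud(s);hsv=cv2.cvtColor(s['img'],cv2.COLOR_RGB2HSV); h,S,V=cv2.split(hsv)
t=((h>98)&(h<125)&(S>100)&(abs(X[...,2]-.036)<.006)).astype(np.uint8)
c=max(cv2.findContours(t,0,1)[0],key=cv2.contourArea).reshape(-1,2); P=onplane(s,c,.036)*1000
r=cv2.minAreaRect(P[:,:2].astype(np.float32)); print(r,cv2.boxPoints(r).tolist())
```

```text
[0.53300105 0.003215   0.16544359] [[ 0.98512973 -0.00435886 -0.17175684]
 [ 0.17176276  0.0010183   0.98513782]
 [-0.00411918 -0.99998998  0.00175185]] 0.17577087999974828 5.6
((516.0947875976562, 106.4803466796875), (60.439998626708984, 107.4251937866211), 9.507637977600098) [[477.417724609375, 154.46340942382812], [495.162109375, 48.513858795166016], [554.7718505859375, 58.497283935546875], [537.0274658203125, 164.44683837890625]]
```

View pics/w3.png

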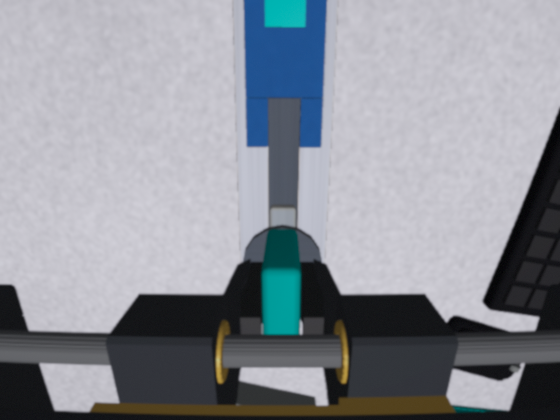

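The slot centre line (column ~284) lines up with the T-head (284). Front edge from this view gives home ≈ (0.520, 0.083), against (0.5206, 0.082) earlier, so they agree. Lowering now.

>>> {"fn": "apply_moves", "kwargs": {
  "deltas": "0.4 25 0 0.006 1;0.4 50 0 0.006 1;0.4 65 0 0.006 1;0.4 75 0 0.006 1;0.4 75 0 0.006 1;0.4 75 0 0.006 1"
}}

```text
time: 6.1
ee_pos: [0.5345, 0.0035, 0.0921]
orientation: [[0.987, -0.002, -0.161], [0.161, 0.0, 0.987], [-0.002, -1.0, 0.001]]
force: [-1.0, -0.4, -1.5]
gripper_width: 0.175
```

>>> {"fn": "apply_moves", "kwargs": {
  "deltas": "0 8 0 0 1;0 16 0 0 1;0 22 0 0 1;0 27 0 0 1;0 27 0 0 1;0 27 0 0 1"
}}

```text
time: 6.6
ee_pos: [0.5349, 0.0033, 0.0656]
orientation: [[0.987, -0.001, -0.161], [0.161, -0.0, 0.987], [-0.0, -1.0, 0.0]]
force: [0.2, -0.9, -1.8]
gripper_width: 0.177
```

Run:
```python
from h import *
s=snap('wrist','w4'); snap('side','d4');o=get_obs(); print(o['ee_pos'],o['orientation'],o['gripper_width'],o['time'],o['force'])
```

```text
[0.53531062 0.00334946 0.06607183] [[ 9.86900386e-01  4.16159643e-04 -1.61330265e-01]
 [ 1.61330264e-01  3.52329647e-05  9.86900474e-01]
 [ 4.16392292e-04 -9.99999913e-01 -3.23677185e-05]] 0.1755682822194241 6.7 [ 0.46322523 -0.06874569 -1.40024865]
```

View pics/w4.png

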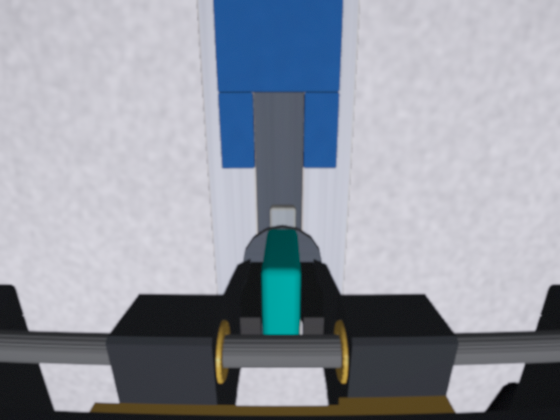

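View pics/d4.png

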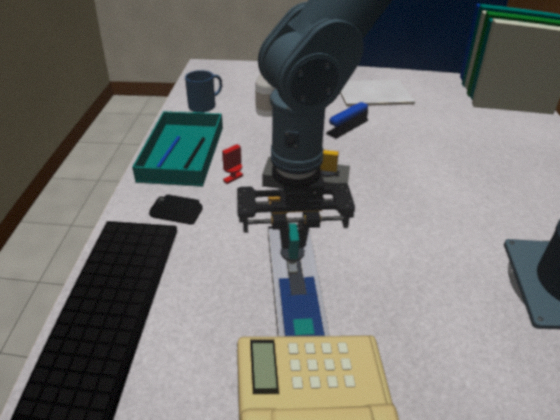

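>>> {"fn": "apply_moves", "kwargs": {
  "deltas": "-1 3 0 -0.003 1;-1 3 0 -0.003 1;-1 3 0 -0.003 1;-1 3 10 -0.003 1;-1 3 20 -0.003 1;-1 3 30 -0.003 1;-1 3 40 -0.003 1;-1 3 40 -0.003 1"
}}

```text
time: 7.37
ee_pos: [0.5271, 0.0465, 0.0631]
orientation: [[0.986, 0.0, -0.169], [0.169, 0.002, 0.986], [0.001, -1.0, 0.002]]
force: [-0.1, 0.7, -2.4]
gripper_width: 0.178
```

Run:
```python
from h import *
s=snap('wrist','w5'); o=get_obs(); print(o['ee_pos'],o['orientation'],o['gripper_width'],o['time'],o['force'])
```

```text
[0.52739204 0.04479891 0.06298829] [[ 9.85867059e-01  1.15441245e-04 -1.67529485e-01]
 [ 1.67529330e-01  8.45702572e-04  9.85866729e-01]
 [ 2.55489799e-04 -9.99999636e-01  8.14410513e-04]] 0.177673931702992 7.4167 [ 0.35693712  0.46602066 -1.01450136]
```

View pics/w5.png

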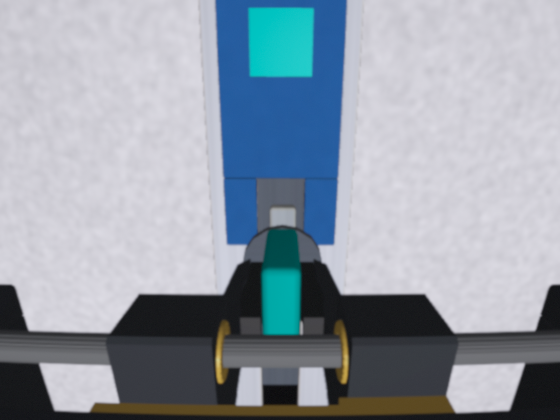

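Centred: slot columns 257–305, head 283, no contact force. About 39 mm remain to home.

>>> {"fn": "apply_moves", "kwargs": {
  "deltas": "0 0 8 0 1;0 0 16 0 1;0 0 24 0 1;0 0 31 0 1;0 0 36 0 1;0 0 39 0 1;0 0 39 0 1;0 0 39 0 1"
}}

```text
time: 8.08
ee_pos: [0.5212, 0.081, 0.0628]
orientation: [[0.986, -0.0, -0.164], [0.164, -0.0, 0.986], [-0.0, -1.0, -0.0]]
force: [-0.6, 0.3, -2.6]
gripper_width: 0.181
```

Run:
```python
from h import *
s=snap('wrist','w6'); snap('side','d6'); s=snap('scene','s6'); o=get_obs(); print(o['ee_pos'],o['orientation'],o['gripper_width'],o['time'],o['force'])
cv2.imwrite('pics/c6.png',cv2.resize(s['img'][150:300,270:490],None,fx=3,fy=3,interpolation=3)[:,:,::-1])
```

```text
[0.521321   0.08046164 0.06278426] [[ 9.86547113e-01 -8.29148031e-05 -1.63477175e-01]
 [ 1.63477134e-01 -3.71178377e-04  9.86547054e-01]
 [-1.42478547e-04 -9.99999928e-01 -3.52630282e-04]] 0.17804986734899295 8.2333 [-0.50589811  0.18817354 -1.12388408]
```

View pics/w6.png

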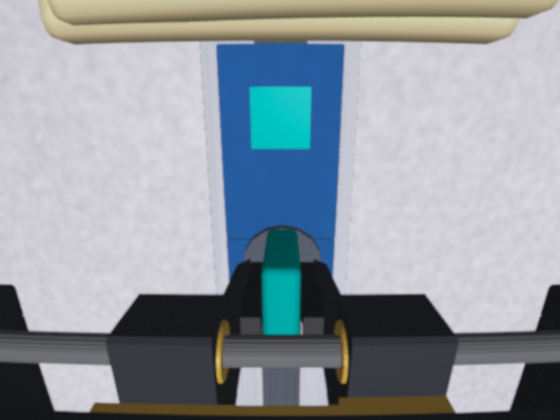

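View pics/c6.png

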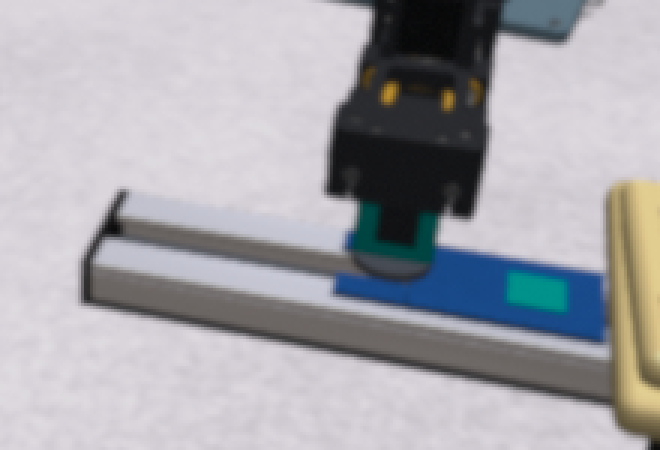

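Run:
```python
from h import *
s=load('w6'); o=get_obs(); R=o['orientation']
uy=np.array([-.165,.986])
P=onplane(s,[[237,239],[326,239]],.036)[:,:2]*1000; print('notch end->home', (P-9*uy).mean(0))
F=onplane(s,[[282,228]],.070-.023)[0,:2]*1000; print('flange far edge -> stem',F-22*uy, 'tcp',o['ee_pos'])
```

```text
notch end->home [520.81726601  82.28884418]
flange far edge -> stem [521.45319682  80.19251261] tcp [0.521321   0.08046164 0.06278426]
```

>>> {"fn": "apply_moves", "kwargs": {
  "deltas": "-0.5 0 2 0 1;-0.5 0 2 0 1;-0.5 0 2 0 1;-0.5 0 2 0.1 1;-0.5 0 2 0.2 1;-0.5 0 2 0.3 1;-0.5 0 2 0.4 1;-0.5 0 2 0.5 1"
}}

```text
time: 8.9
ee_pos: [0.5205, 0.0829, 0.0629]
orientation: [[0.943, 0.0, 0.333], [-0.333, 0.0, 0.943], [0.0, -1.0, 0.0]]
force: [-0.3, -0.6, -0.6]
gripper_width: 0.177
```

>>> {"fn": "apply_moves", "kwargs": {
  "deltas": "0 0 0 0.11 1;0 0 0 0.22 1;0 0 0 0.33 1;0 0 0 0.44 1;0 0 0 0.55 1;0 0 0 0.66 1;0 0 0 0.77 1;0 0 0 0.88 1"
}}

```text
time: 9.57
ee_pos: [0.5204, 0.0831, 0.0629]
orientation: [[0.343, -0.0, 0.939], [-0.939, 0.0, 0.343], [-0.0, -1.0, 0.0]]
force: [0.2, 0.2, -2.4]
gripper_width: 0.181
```

>>> {"fn": "apply_moves", "kwargs": {
  "deltas": "0 0 0 0.1 1;0 0 0 0.19 1;0 0 0 0.19 1;0 0 0 0.19 1;0 0 0 0.19 1"
}}

```text
time: 9.98
ee_pos: [0.5204, 0.083, 0.0628]
orientation: [[0.168, -0.0, 0.986], [-0.986, 0.0, 0.168], [-0.0, -1.0, -0.0]]
force: [0.2, 0.2, -2.1]
gripper_width: 0.175
```

Run:
```python
from h import *
s=snap('wrist','w7'); s=snap('scene','s7'); o=get_obs(); print(o['ee_pos'],o['orientation'],o['gripper_width'],o['time'],o['force'],o['ft_torque'])
cv2.imwrite('pics/c7.png',cv2.resize(s['img'][120:300,270:490],None,fx=3,fy=3,interpolation=3)[:,:,::-1])
```

```text
[0.52044109 0.0829446  0.06285017] [[ 1.66639939e-01 -3.56709042e-05  9.86017814e-01]
 [-9.86017800e-01  1.68121081e-04  1.66639942e-01]
 [-1.71714578e-04 -9.99999985e-01 -7.15645993e-06]] 0.1774527876265299 10.0833 [ 0.22649295 -0.17386564 -1.7207936 ] [0.04353698 0.01124315 0.03342563]
```

View pics/w7.png

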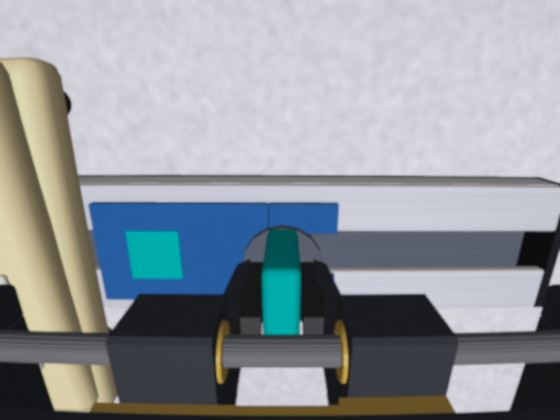

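View pics/c7.png

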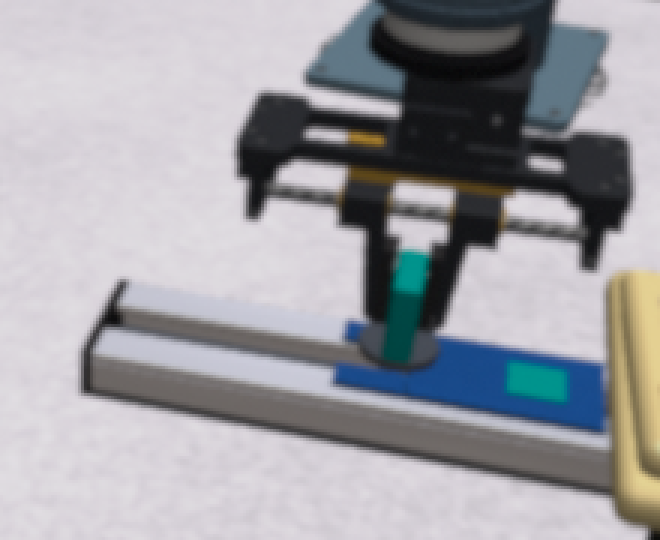

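The stud is across the slot with no forces. Lowering onto the floor, then opening.

>>> {"fn": "apply_moves", "kwargs": {
  "deltas": "0 1 0 0 1;0 2 0 0 1;0 2.5 0 0 1;0 2.5 0 0 1;0 2.5 0 0 1"
}}

```text
time: 10.5
ee_pos: [0.5203, 0.0829, 0.0603]
orientation: [[0.165, -0.0, 0.986], [-0.986, -0.0, 0.165], [0.0, -1.0, -0.0]]
force: [0.7, -0.6, -1.2]
gripper_width: 0.18
```

>>> {"fn": "apply_moves", "kwargs": {
  "deltas": "0 0 0 0 0.4;0 0 0 0 0.2;0 0 0 0 0;0 0 0 0 -0.3;0 0 0 0 -0.6;0 0 0 0 -0.6;0 0 0 0 -0.6;0 0 0 0 -0.6"
}}

```text
time: 11.17
ee_pos: [0.5204, 0.083, 0.0603]
orientation: [[0.165, 0.0, 0.986], [-0.986, -0.0, 0.165], [0.0, -1.0, 0.0]]
force: [0.3, 0.5, -0.8]
gripper_width: 0.76
```

>>> {"fn": "apply_moves", "kwargs": {
  "deltas": "0 0 0 0 -0.6;0 0 0 0 -0.6;0 -5 0 0 -0.6;0 -20 0 0 -0.6;0 -40 0 0 -0.6;0 -70 0 0 -0.6;0 -100 0 0 -0.6;0 -110 0 0 -0.6"
}}

```text
time: 11.83
ee_pos: [0.5226, 0.0834, 0.1745]
orientation: [[0.165, 0.006, 0.986], [-0.986, 0.001, 0.165], [-0.0, -1.0, 0.006]]
force: [1.1, -0.5, 0.3]
gripper_width: 0.802
```

Run:
```python
from h import *
w=snap('wrist','w8'); s=snap('scene','s8'); d=snap('side','d8'); o=get_obs(); print(o['ee_pos'],o['gripper_width'],o['time'],o['force'])
cv2.imwrite('pics/c8.png',cv2.resize(s['img'][120:300,160:490],None,fx=2.4,fy=2.4,interpolation=3)[:,:,::-1])
home=np.array([520.4,82.7]);uy=np.array([-.165,.986]);ux=np.array([.986,.165])
for n,s in [('w',w),('s',s),('d',d)]:
    X=cloud(s);h,S,V=cv2.split(cv2.cvtColor(s['img'],cv2.COLOR_RGB2HSV))
    q=X[(h>78)&(h<98)&(S>80)&(X[...,2]>.087)&(X[...,2]<.096)&(abs(X[...,0]-.52)<.06)&(abs(X[...,1]-.083)<.06)]*1000
    if len(q)>10:
        r=cv2.minAreaRect(q[:,:2].astype(np.float32)); e=np.array(r[0])-home; print(n,len(q),'z',q[:,2].mean().round(1),r,'fork xy',(e@ux).round(1),(e@uy).round(1))
    q=X[(h>12)&(h<32)&(S>120)&(X[...,2]>.086)&(X[...,2]<.1)&(X[...,1]<-.2)]*1000
    if len(q)>10: print('  yel',q.mean(0).round(1))
```

```text
[0.52067076 0.08300443 0.17072379] 0.801738653818603 11.9833 [-0.07497385  0.25951164 -1.62696065]
w 1141 z 90.7 ((520.027099609375, 82.80899810791016), (42.785850524902344, 15.89879035949707), 9.466428756713867) fork xy -0.3 0.2
s 136 z 91.3 ((522.8387451171875, 81.85999298095703), (42.38827133178711, 13.857200622558594), 9.901937484741211) fork xy 2.3 -1.2
  yel [  -52.  -1012.2    91.3]
d 220 z 91.2 ((518.5523681640625, 82.31375122070312), (40.7869873046875, 17.57538604736328), 6.519014358520508) fork xy -1.9 -0.1
```

View pics/w8.png

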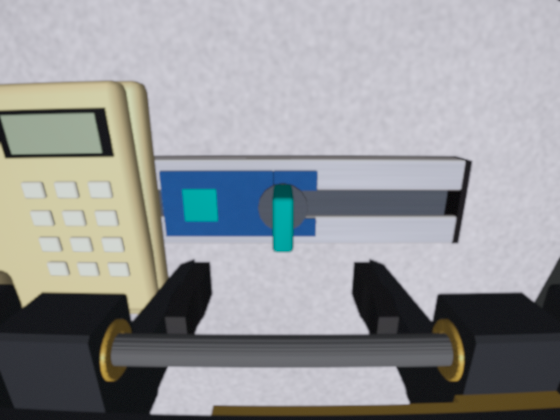

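View pics/c8.png

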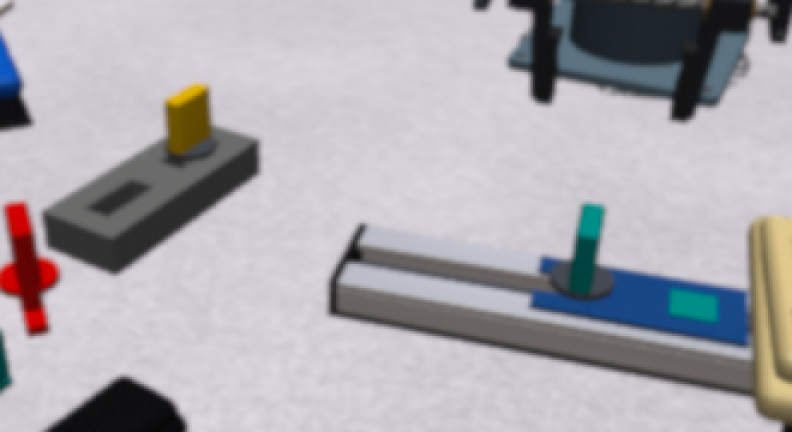

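```bash
python3 -c "
from h import *
print(robot.close_job())"
```

```text
the job is handed in; nothing more can be done
None
```

The teal stud is clamped in the fork and the job is handed in at about 12 s of the 46 s allowed. I lifted it from the dock, lowered it lengthwise into the slot about 80 mm short of home, slid it home, turned it 90° and let go. The gripper then moved clear.

**Teal stud:** the last wrist view puts it about 0.3 mm across and 0.2 mm along from the home point. It sits across the slot to within about 0.1°. Its top is at 91 mm, as expected with the foot on the slot's floor.

**Disagreement between views:** the scene and side cameras differ from the wrist view by about 2 mm in position. The side view also gives the angle 3° off. Both are well inside tolerance.

**Yellow stud:** it still stands in its dock pocket in the final picture. I judged that by eye only, because the final numeric check failed: its colour mask also caught the background.

**Forces:** the end-of-call readings stayed below about 3 N.

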